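# Fetch the glucose meter from behind the cartons

## Task

The hand-held glucose meter and its test-strip pot are at the back of the grey supply stand, behind two cartons. First clear both cartons to the pale grey mat, standing upright; then, with both cartons waiting there, set the meter (lying flat, screen up) and the pot (upright, beside the meter) on the floor of the black tray. Finally put each carton back into the pocket of the stand that it came from, upright, turned as it stood before and down on the pocket floor, and leave the tape roll and the pen alone.

Things in the scene. Friction and masses are not known exactly. Their poses are not given: they have to be found in the camera images.
- stand: Grey plastic two-tier supply stand, 164 mm (x) by 184 mm (y), fixed to the worktop; origin at the centre of its underside, z up, x from the pockets toward the deck (away from the robot), y along the row of pockets. Front: two open pockets, each 66 mm (x) by 80 mm (y), floor 4 mm above the origin, centred at x = -41 mm, y = +44 and -44 mm; the rims round them are 16 mm above the origin. Behind them (x = -8 to +82 mm) a flat deck 16 mm above the origin.
- mat: Plain pale grey mat lying flat on the worktop at one side of the stand, 220 mm (x) by 140 mm (y), 3 mm thick, fixed; origin at the centre of its underside, z up.
- tray: Square black moulded tray at the other side of the stand, 146 by 146 mm over its rim, fixed; rim 19 mm high, floor 3 mm above the origin, inside 130 mm square; origin at the centre of its underside, z up.
- gauze_c (a point): Centre of the taller carton (gauze), standing on its end in one of the pockets: 45 mm (x) by 64 mm (y) by 106 mm high (z up); the point is 53 mm above its underside. Its x is near the stand's x at the start. 0.09 kg.
- lancets_c (a point): Centre of the shorter, squatter carton (lancets), standing on its end in the other pocket: 52 mm (x) by 58 mm (y) by 86 mm high (z up); the point is 43 mm above its underside. Its x is near the stand's x at the start. 0.08 kg.
- meter_c (a point): Centre of the hand-held glucose meter, lying screen up on the stand's deck behind the cartons: 97 mm (its x) by 51 mm (its y) by 20 mm high (z up); the point is 10 mm above its underside. At the start its x runs along the stand's y. 0.06 kg.
- pot_c (a point): Centre of the small round test-strip pot with closed flip lid, standing on the deck next to the meter: 32 mm (its x, with the lid's hinge) by 28 mm (its y) by 49 mm high (z up); the point is 24.5 mm above its underside. At the start its x runs about along the stand's y. 0.03 kg.
- tape_c (a point): Bystander: centre of a white tape roll lying flat on the worktop in front of the stand, 66 by 62 mm, 25 mm high.
- pen_c (a point): Bystander: middle of a pen lying on the worktop in front of the stand, 139 mm long (y), 9 mm thick.
Not all that is in view belongs to the job. What is shaped like the part that bears gauze_c but green, red or yellow is not meant.

How it is judged:
By the outcome, as a careful person would: the job done as asked, in the order asked, and still so for the second after the job is handed in, with the robot touching nothing.
It also fails if it takes over 136 s, if anything falls off the work surface, if the arm or the gripper's body presses on something with over 40 N, if the wrist force passes 120 N, or if a joint passes its speed limit or range.

## Robot

A 6-joint arm with a two-finger parallel gripper is mounted at the origin on a cart in front of the work surface, level with it; the furniture and walls round the work are solid. World frame = base frame: x ahead of the robot, y to its left, z up, the work surface at z = 0. Lengths are in m, angles in rad, forces in N, time in s.
With the tool pointing down it reaches from about 0.4 to 0.825 m from the base axis. Payload 7 kg.
Tool frame: the origin (TCP) lies midway between the tips of the shut fingers; the grasp point (between the pads) lies 19 mm behind it; z points along the fingers, y is the line along which they close (so a half turn about z gives the same grasp; the last joint's range is limited). The gripper opens to 85 mm and grips with 20 to 120 N. Pads are 22 mm wide; open, the fingers measure 114 mm over their backs; the gripper's body (76 mm by 85 mm) begins 54 mm behind the grasp point. The pads swing forward as they close: fully open they stand 13 mm farther back than shut.
Start: joints at [-0.903, 0.359, 0.012, 0, -1.224, -0.288], TCP at [0.25, -0.627, 0.231] pointing down, gripper open.
Joint ranges: [-3.07, 3.07], [-1.43, 2.12], [-1.02, 1.25], [-3.03, 1.67], [-3.05, -0], [-3.03, 3.03]. Speed limits (rad/s): [2.39, 2.39, 3.01, 3.14, 3.14, 3.14].

## Interface

Orientations are given as a rotation vector (axis times angle).
In Python, from rig import arm gives the robot as it stands. The module is installed in compiled form; this text tells all that it offers.
- The arm moves only by the tool send_rows, never from a script. Its arguments are lists of equal length, an entry for each row: "grip": the closure, from 0 (fully open) to 1 (shut); "slide": the shift along the tool's x, y, z in m, a list of three; "turn": the turn about the tool's z in degrees. A call has 1 to 20 rows; each row shifts and turns the commanded pose from where the row before left it, along the tool's axes as they then stand; what a row does not reach is not made up. A row lasts 1/12 s, in which the tool goes at most 41.7 mm and 7.16 degrees, less where a joint would pass 70% of its speed; a pose out of reach is approached as far as the arm can. A call is refused whole if a number of a shift passes 0.0417 or a number of a turn 7.16, either way. A call with a gripper value outside its range is refused whole. The fingers move at their own pace and stop on an object; "force" is the grip in N (left out, the last holds). Time passes only in rows, so rows that do not move let the fingers close. It gives the time, the measured TCP pose, the force, the opening and the grip force at its end, in the units of the state.
- arm.observe(): the state, without advancing time (a new reading comes with each control period).
- arm.snapshot(name): name is "side" or "top"; returns a dict with "frame" (420x560x3 uint8, red, green, blue), "fx", "fy", "cx", "cy" (pixels), "k1" (the pictures are not rectified: a ray, as slopes to the right and down, at radius r is drawn at 1 + k1 r^2 times it, then the intrinsics apply), "extrinsics" (4x4, takes a point from camera to world coordinates). Camera axes: x right, y down, z forward; pixel columns grow to the right and rows downward; lengths in m; the calibration is good to about 2 mm. A picture is of the moment at which its call begins. There is no depth.
- arm.job_done(): hands the job in; it is judged then, once.
Trained networks look in the newest picture that a camera, given by its name, has taken for a name from the list of things; names that differ only in an ending like _2 or _b are one class to them, and where a whole thing is asked for, a point or a joint stands for the part that bears it (a point fixed in the world has none). Each returns a list of dicts, best first, with "conf" (0 to 1); they miss things now and then, are a little off and sometimes report something else, mostly with a low value. They report only what shows in the picture. A call takes as long as a camera call. They do not tell look-alikes from the thing itself.
- arm.look_for(label, camera): "location" ([column, row] as shares, 0 to 1, of the picture: columns of its width, rows of its height, amid what is visible of it).
- arm.regions_of(label, camera): "pixels" (420x560 bool, what is visible of it) and "location" ([column, row] as shares, 0 to 1, of the picture: columns of its width, rows of its height, amid what is visible of it).
- arm.pinpoint(label, camera): "location" ([column, row] as shares, 0 to 1, of the picture: columns of its width, rows of its height: a listed point, or the origin of a listed thing).
The state is a dict: "t": time; "joint_pos": joint angles; "joint_vel": joint speeds; "joint_efforts": joint torques, N m; "ee_pos": TCP position; "ee_rot": TCP orientation; "wrist_force": force on the tool from outside, world axes, zero at the start; "torque": the same for the moment, N m; "finger_gap": opening from 0.0 (shut) to 1.0 (fully open); "gripper_force": force on a finger pad.
Only numpy, scipy, OpenCV 4.12 (cv2) and the standard library are available. Lean on these libraries where they do the work, as an engineer would, in place of code of your own. Each camera call takes 0.05 s, during which the arm holds its last target. There are 200 camera calls.

## Working session

There is one attempt and no reset: what is moved stays moved. The work goes in short steps, Python scripts to look and compute and a tool call to move; the robot and the scene stay as the last step left them, time stands still between calls to the robot, and variables do not carry over. Pictures are saved under pics/ and viewed, at most 14 in all, crops included, and the job is handed in when it is done.

Besides the shell and the picture viewer there is one more tool, called by a JSON object that holds its "name" and its "arguments". send_rows: Moves the arm, as the interface text tells. Its arguments: {"type":"object","properties":{"grip":{"type":"array"},"slide":{"type":"array"},"turn":{"type":"array"},"force":{"type":"number"}},"required":["grip","slide","turn"]}

```bash
mkdir -p pics; cat > h.py <<'E'
import numpy as np, cv2
from rig import arm
from scipy.spatial.transform import Rotation as R
def ray(s,loc):
    u=loc[0]*560;v=loc[1]*420
    d=np.array([(u-s['cx'])/s['fx'],(v-s['cy'])/s['fy']]);p=d.copy()
    for _ in range(20): p=d/(1+s['k1']*(p@p))
    T=np.array(s['extrinsics']);return T[:3,3],T[:3,:3]@np.array([p[0],p[1],1])
def at(s,loc,z):
    o,d=ray(s,loc);return o+d*(z-o[2])/d[2]
def proj(s,P):
    T=np.array(s['extrinsics']);c=T[:3,:3].T@(np.asarray(P)-T[:3,3]);p=c[:2]/c[2];p=p*(1+s['k1']*(p@p))
    return np.array([p[0]*s['fx']+s['cx'],p[1]*s['fy']+s['cy']])
def tri(a,la,b,lb):
    A=0;B=0;L=[]
    for s,l in((a,la),(b,lb)):
        o,d=ray(s,l);d=d/np.linalg.norm(d);M=np.eye(3)-np.outer(d,d);A=A+M;B=B+M@o;L.append((o,d))
    x=np.linalg.solve(A,B);return x,[round(float(np.linalg.norm(np.cross(x-o,d)))*1000,1) for o,d in L][0]
def save(s,n): cv2.imwrite('pics/'+n,s['frame'][:,:,::-1])
def pose():
    o=arm.observe();M=R.from_rotvec(o['ee_rot']).as_matrix();print('t',round(o['t'],2),'tcp',np.round(o['ee_pos'],4),'\nM',np.round(M,3).tolist(),'F',np.round(o['wrist_force'],1),'gap',o['finger_gap'],'gf',o['gripper_force'],'j',np.round(o['joint_pos'],2));return np.array(o['ee_pos']),M
E
python3 - <<'E'
from h import *
np.set_printoptions(precision=4,suppress=True)
pose()
S={n:arm.snapshot(n) for n in('side','top')}
for n in S: save(S[n],n+'0.png'); print(n,np.array(S[n]['extrinsics'])[:3].tolist(),S[n]['fx'],S[n]['k1'])
zs=dict(stand=0,mat=0,tray=0,gauze_c=.057,lancets_c=.047,meter_c=.026,pot_c=.0405,tape_c=.0125,pen_c=.0045)
for k,z in zs.items():
    D={n:arm.pinpoint(k,n) for n in S}
    for n in S: print(k,n,[(round(d['conf'],2),np.round(np.array(d['location'])*[560,420],1),at(S[n],d['location'],z)) for d in D[n][:3]])
    if all(D.values()): print('   tri',tri(S['side'],D['side'][0]['location'],S['top'],D['top'][0]['location']))
E
```

```text
t 0.0 tcp [ 0.25   -0.6265  0.2304] 
M [[-0.929, -0.371, -0.001], [-0.371, 0.929, 0.001], [0.0, 0.002, -1.0]] F [ 0.2 -0.6  0.5] gap 0.9988791272687809 gf 0.0 j [-0.9   0.36  0.01 -0.   -1.22 -0.29]
side [[-0.9868556383434299, -0.09684829257898658, 0.12936907394859187, 0.3342832281098358], [-0.16101737610964925, 0.6574325633249503, -0.7361085716596084, 0.6455431610164422], [-0.01376058358300808, -0.7472635632121508, -0.6643852898995694, 0.6415386311711063]] 401.1363935160749 -0.05140489954464546
top [[0.029868866037510596, -0.9967524265160024, 0.0747826923565501, 0.39806885413150755], [-0.9994106420614286, -0.028514582645975357, 0.019112485732844662, -0.001196387247067528], [-0.016918019269276, -0.07530948685914021, -0.9970166808098133, 1.1739844784395481]] 471.44232494705324 0.00580102340599657
stand side [(0.93, array([221.4, 237.5]), array([0.5673, 0.0505, 0.    ]))]
stand top [(0.67, array([269.7, 182.2]), array([0.569 , 0.0462, 0.    ]))]
   tri (array([ 0.5693,  0.0463, -0.0046]), 0.3)
mat side [(0.58, array([273.4, 148.2]), array([ 0.5132, -0.3213,  0.    ]))]
mat top [(0.87, 
[... 1269 characters left out ...]
.3, 244.6]), array([0.5945, 0.115 , 0.0405]))]
pot_c top [(0.47, array([242.5, 171.2]), array([0.5883, 0.1116, 0.0405]))]
   tri (array([0.592 , 0.1127, 0.0383]), 3.4)
tape_c side [(0.87, array([314.3, 206.5]), array([ 0.3716, -0.0697,  0.0125]))]
tape_c top [(0.75, array([315.3, 266.2]), array([ 0.3631, -0.0724,  0.0125]))]
   tri (array([ 0.3673, -0.0721,  0.0108]), 4.3)
pen_c side [(0.61, array([311.8, 249.3]), array([0.3644, 0.0601, 0.0045]))]
pen_c top [(0.5, array([263.4, 264.1]), array([0.3641, 0.0551, 0.0045])), (0.2, array([271.5, 184.9]), array([0.5617, 0.0413, 0.0045])), (0.2, array([241. , 168.9]), array([0.6001, 0.119 , 0.0045]))]
   tri (array([ 0.3643,  0.0554, -0.0006]), 0.4)
```

View pics/top0.png

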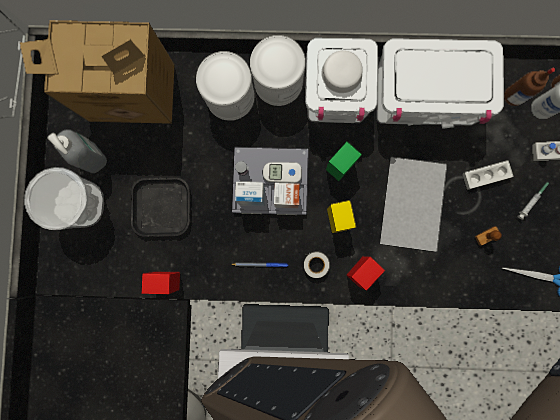

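View pics/side0.png

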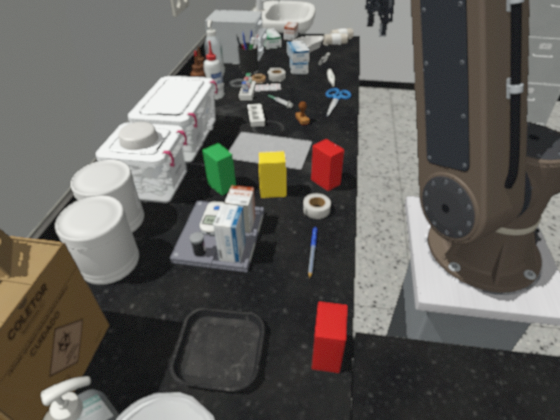

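The top view shows the stand at about px (270,182), with the gauze carton left-front (250,192) and the lancets carton right-front (287,193). The meter is at (282,172), the pot at (243,170), the tray at (160,207) and the mat at (413,204). Green, yellow and red look-alikes stand between the stand and the mat. The side view agrees with this. Next I need the yaws.

```bash
python3 - <<'E'
from h import *
np.set_printoptions(precision=4,suppress=True)
S=arm.snapshot('top')
for k,z in dict(stand=.016,mat=.003,tray=.019,meter_c=.036,pot_c=.065,gauze_c=.11,lancets_c=.09).items():
    for d in arm.regions_of(k,'top')[:3]:
        m=d['pixels'].astype(np.uint8);c=cv2.findContours(m,0,2)[0];c=max(c,key=cv2.contourArea).reshape(-1,2)
        P=np.array([at(S,((u+.5)/560,(v+.5)/420),z)[:2] for u,v in c],np.float32)
        (x,y),(w,h),a=cv2.minAreaRect(P*1000)
        print(k,round(d['conf'],2),'c',round(x),round(y),'size',round(w),round(h),'ang',round(a,1))
f=S['frame'][140:225,220:320];cv2.imwrite('pics/crop0.png',cv2.resize(f,None,fx=7,fy=7,interpolation=cv2.INTER_CUBIC)[:,:,::-1])
E
```

```text
stand 0.8 c 568 45 size 167 185 ang 0.1
mat 0.96 c 524 -311 size 147 225 ang 84.2
mat 0.55 c 366 -76 size 61 59 ang 1.5
tray 0.89 c 496 314 size 144 147 ang 1.7
meter_c 0.86 c 587 14 size 52 93 ang 1.5
meter_c 0.75 c 366 -73 size 57 55 ang 1.5
pot_c 0.66 c 591 109 size 31 27 ang 46.6
gauze_c 0.96 c 479 -122 size 65 55 ang 12.5
gauze_c 0.88 c 317 279 size 49 84 ang 1.7
gauze_c 0.83 c 355 -179 size 56 65 ang 49.4
lancets_c 0.69 c 526 2 size 56 58 ang 1.6
```

View pics/crop0.png

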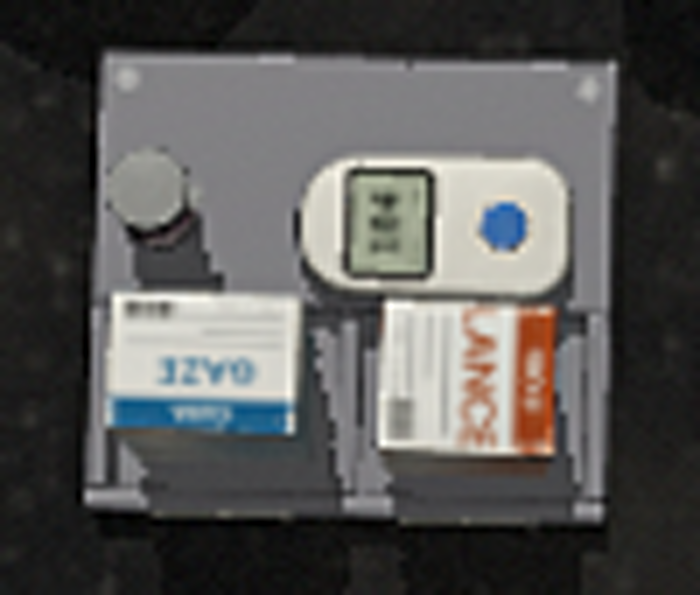

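The crop shows the gauze top face at crop px (112,291)-(292,435), the lancets top at (385,302)-(553,455), the meter at (300..572, 155..298) and the pot lid at (148,188). All are close to axis-aligned. I'll turn these corners into positions.

```bash
python3 - <<'E'
from h import *
np.set_printoptions(precision=4,suppress=True)
S=arm.snapshot('top')
g=lambda u,v,z: at(S,((u/7+220)/560,(v/7+140)/420),z)[:2]
for k,z,c in (('gauze',.11,[(112,291),(302,297),(292,435),(107,425)]),('lanc',.09,[(385,302),(557,307),(553,455),(378,448)]),('meterL/T/R/B',.03,[(300,218),(436,157),(572,226),(436,296)]),('pot',.065,[(108,188),(148,150),(188,188),(148,228)]),('stand',.016,[(103,53),(616,63),(603,523),(86,500)])):
    P=np.array([g(*q,z) for q in c]);print(k,P.tolist(),'c',P.mean(0),'front/back edge ang',[round(float(np.degrees(np.arctan2(*(e[::1]*[-1,1])[[0,1]]))),1) for e in (P[0]-P[1],P[3]-P[2])])
E
```

```text
gauze [[0.5523233358598162, 0.11859752105523998], [0.5520542967171583, 0.05664861306821802], [0.5068774256075662, 0.058433927398026775], [0.5084470085406115, 0.11861582123579026]] c [0.5299 0.0881] front/back edge ang [-0.2, -1.5]
lanc [[0.5540344543196006, 0.030183732367053732], [0.5539281054183891, -0.026769754784775786], [0.504719998360412, -0.02675804813275874], [0.5054112861597786, 0.03101515393732813]] c [0.5295 0.0019] front/back edge ang [-0.1, -0.7]
meterL/T/R/B [[0.5915007133375049, 0.0626004634313756], [0.6143756591874542, 0.015602177248226207], [0.5912449654979375, -0.03266815880603565], [0.5652690563373678, 0.014163031301153383]] c [0.5906 0.0149] front/back edge ang [26.0, 29.0]
pot [[0.5941155254612367, 0.12631939888349492], [0.6075471878555374, 0.1131649615372158], [0.5948492691138803, 0.09908061193372729], [0.580754507337684, 0.11220597117461875]] c [0.5943 0.1127] front/back edge ang [45.6, 47.0]
stand [[0.6513096954832156, 0.1355190478366164], [0.6524850097362052, -0.04713442415731754], [0.4884863539869142, -0.0467060009271425], [0.4914143840906272, 0.1356391699477435]] c [0.5709 0.0443] front/back edge ang [0.4, -0.9]
```

{"name": "send_rows", "arguments": {"grip": [0,0,0,0,0,0,0,0,0,0,0], "slide": [[0,0,0],[0,0,0],[0,0,0],[0,0,0],[0,0,0],[0,0,0],[0,0,0],[0,0,0],[0,0,0],[0,0,0],[0,0,0]], "turn": [-6.82,-6.82,-6.82,-6.82,-6.82,-6.82,-6.82,-6.82,-6.82,-6.82,0], "force": 30}}

```text
t: 2.37
ee_pos: [0.2502, -0.6269, 0.2313]
ee_rot: [2.227, -2.216, 0.0]
wrist_force: [0.4, -0.6, 0.5]
finger_gap: 0.996
gripper_force: 0.0
```

```bash
python3 -c "
from h import *;pose()"
```

```text
t 2.37 tcp [ 0.2502 -0.6269  0.2313] 
M [[0.005, -1.0, 0.0], [-1.0, -0.005, -0.0], [0.0, -0.0, -1.0]] F [ 0.4 -0.6  0.5] gap 0.9964511460541855 gf 0.0 j [-0.9   0.36  0.01  0.   -1.22  0.91]
```

{"name": "send_rows", "arguments": {"grip": [0,0,0,0,0,0,0,0,0,0,0,0,0,0,0,0,0,0,0,0], "slide": [[-0.0376,-0.0147,0],[-0.0376,-0.0147,0],[-0.0376,-0.0147,0],[-0.0376,-0.0147,0],[-0.0376,-0.0147,0],[-0.0376,-0.0147,0],[-0.0376,-0.0147,0],[-0.0376,-0.0147,0],[-0.0376,-0.0147,0],[-0.0376,-0.0147,0],[-0.0376,-0.0147,0],[-0.0376,-0.0147,0],[-0.0376,-0.0147,0],[-0.0376,-0.0147,0],[-0.0376,-0.0147,0],[-0.0376,-0.0147,0],[-0.0376,-0.0147,0],[-0.0376,-0.0147,0],[-0.0376,-0.0147,0],[0,0,0]], "turn": [0,0,0,0,0,0,0,0,0,0,0,0,0,0,0,0,0,0,0,0]}}

```text
t: 4.03
ee_pos: [0.5324, 0.0926, 0.2311]
ee_rot: [-2.219, 2.222, -0.001]
wrist_force: [0.3, 0.4, -0.3]
finger_gap: 0.999
gripper_force: 0.0
```

```bash
python3 -c "
from h import *;pose();s=arm.snapshot('side');save(s,'side1.png')"
```

```text
t 4.03 tcp [0.5324 0.0926 0.2311] 
M [[-0.002, -1.0, 0.001], [-1.0, 0.002, 0.0], [-0.0, -0.001, -1.0]] F [ 0.3  0.4 -0.3] gap 0.9986309151334646 gf 0.0 j [ 0.54  0.14 -0.29  0.   -1.15 -0.54]
```

View pics/side1.png

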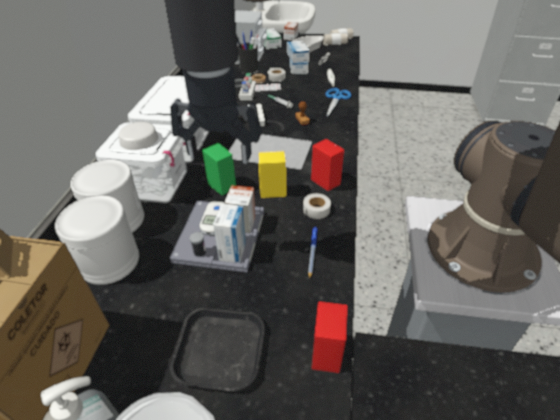

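{"name": "send_rows", "arguments": {"grip": [0,0,0,0,0], "slide": [[0,0,0.03],[0,0,0.03],[0,0,0.03],[0,0,0],[0,0,0]], "turn": [0,0,0,0,0]}}

```text
t: 4.5
ee_pos: [0.5292, 0.0863, 0.1408]
ee_rot: [2.216, -2.223, -0.001]
wrist_force: [-0.3, -0.2, 1.7]
finger_gap: 1.004
gripper_force: 0.0
```

{"name": "send_rows", "arguments": {"grip": [0,0,0,0,0,1,1,1,1,1,1,1,1,1], "slide": [[-0.001,0,0.02],[-0.0007,0,0.02],[0,0,0.02],[0,0,0.01],[0,0,0],[0,0,0],[0,0,0],[0,0,0],[0,0,0],[0,0,0],[0,0,0],[0,0,0],[0,0,0],[0,0,0]], "turn": [0,0,0,0,0,0,0,0,0,0,0,0,0,0], "force": 30}}

```text
t: 5.67
ee_pos: [0.531, 0.0894, 0.0728]
ee_rot: [-2.219, 2.22, -0.002]
wrist_force: [-0.5, -0.2, 6.9]
finger_gap: 0.527
gripper_force: 31.9
```

{"name": "send_rows", "arguments": {"grip": [1,1,1,1,1,1,1,1,1,1,1,1,1,1,1,1,1,1,1,1], "slide": [[0,0,-0.01],[0,0,-0.02],[0,0,-0.03],[0,0,-0.03],[0,0,-0.03],[0,0,-0.03],[0.019,-0.002,0],[0.037,-0.004,0],[0.037,-0.004,0],[0.037,-0.004,0],[0.037,-0.004,0],[0.037,-0.004,0],[0.037,-0.004,0],[0.037,-0.004,0],[0.037,-0.004,0],[0.037,-0.004,0],[0.037,-0.0035,0],[0.02,-0.002,0],[0,0,0],[0,0,0]], "turn": [0,0,0,0,0,0,0,0,0,0,0,0,0,0,0,0,0,0,0,0]}}

```text
t: 7.33
ee_pos: [0.5726, -0.3212, 0.2213]
ee_rot: [2.218, -2.225, -0.001]
wrist_force: [0.4, 0.8, -0.6]
finger_gap: 0.518
gripper_force: 31.1
```

```bash
python3 - <<'E'
from h import *
pose();s=arm.snapshot('side');save(s,'side2.png')
t=arm.snapshot('top')
for q in [(.573,-.32,.003),(.463,-.31,.003)]:
    for dx in(-.025,.025):
        for dy in(-.032,.032): print(q,proj(s,np.array(q)+[dx,dy,0]).round(),proj(t,np.array(q)+[dx,dy,0]).round())
E
```

```text
t 7.33 tcp [ 0.5726 -0.3212  0.2213] 
M [[-0.003, -1.0, -0.001], [-1.0, 0.003, 0.0], [-0.0, 0.001, -1.0]] F [ 0.4  0.8 -0.6] gap 0.5182297851192742 gf 31.135843992233276 j [-0.21  0.34 -0.05 -0.   -1.19  0.21]
(0.573, -0.32, 0.003) [264. 141.] [429. 195.]
(0.573, -0.32, 0.003) [259. 153.] [404. 194.]
(0.573, -0.32, 0.003) [247. 140.] [430. 175.]
(0.573, -0.32, 0.003) [242. 151.] [404. 174.]
(0.463, -0.31, 0.003) [300. 145.] [425. 239.]
(0.463, -0.31, 0.003) [297. 158.] [399. 238.]
(0.463, -0.31, 0.003) [283. 144.] [425. 219.]
(0.463, -0.31, 0.003) [280. 156.] [399. 218.]
```

View pics/side2.png

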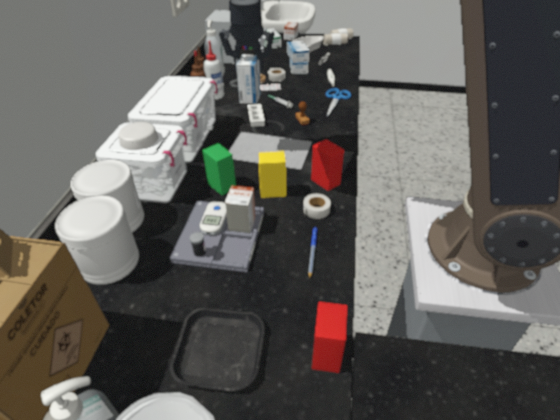

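The gauze carton hangs upright in the gripper at (248,78), and both planned footprints lie inside the mat.

{"name": "send_rows", "arguments": {"grip": [1,1,1,1,1,1,1,1,1,0.35,0.35,0.35,0.35,0.35,0.35,0.35,0.35,0.3,0.3,0.3], "slide": [[0,0,0.03],[0,0,0.03],[0,0,0.03],[0,0,0.03],[0,0,0.02],[0,0,0.005],[0,0,0.0045],[0,0,0],[0,0,0],[0,0,0],[0,0,0],[0,0,0],[0,0,0],[0,0,0],[0,0,-0.01],[0,0,-0.03],[0,0,-0.03],[0,0,-0.03],[0,0,-0.03],[0,0,-0.02]], "turn": [0,0,0,0,0,0,0,0,0,0,0,0,0,0,0,0,0,0,0,0]}}

```text
t: 9.1
ee_pos: [0.5739, -0.3206, 0.2262]
ee_rot: [-2.22, 2.221, -0.006]
wrist_force: [2.1, -0.6, -0.1]
finger_gap: 0.698
gripper_force: 0.0
```

```bash
python3 - <<'E'
from h import *
pose();s=arm.snapshot('side');t=arm.snapshot('top')
for k,z in (('gauze_c',.056),('lancets_c',.047)):
    for n,c in(('side',s),('top',t)):
        for d in arm.pinpoint(k,n)[:5]: print(k,n,round(d['conf'],2),at(c,d['location'],z).round(3))
E
```

```text
t 9.1 tcp [ 0.5739 -0.3206  0.2262] 
M [[-0.0, -1.0, 0.004], [-1.0, 0.0, -0.002], [0.002, -0.004, -1.0]] F [ 2.1 -0.6 -0.1] gap 0.69806161473245 gf 0.0 j [-0.21  0.33 -0.04  0.   -1.2   0.21]
gauze_c side 0.95 [ 0.624 -0.125  0.056]
gauze_c side 0.88 [0.313 0.295 0.056]
gauze_c side 0.8 [ 0.573 -0.317  0.056]
gauze_c side 0.74 [ 0.48  -0.134  0.056]
gauze_c side 0.62 [ 0.353 -0.184  0.056]
gauze_c top 0.84 [0.313 0.286 0.056]
gauze_c top 0.63 [ 0.606 -0.13   0.056]
gauze_c top 0.6 [ 0.574 -0.325  0.056]
gauze_c top 0.48 [ 0.483 -0.133  0.056]
lancets_c side 0.57 [0.528 0.001 0.047]
lancets_c side 0.47 [ 0.579 -0.332  0.047]
lancets_c side 0.2 [0.361 0.109 0.047]
lancets_c top 0.83 [ 0.534 -0.001  0.047]
```

{"name": "send_rows", "arguments": {"grip": [0,0,0,0,0,0,0,0,0,0,0,0,0,0,0,0], "slide": [[-0.0353,0.004,0],[-0.0357,0.0047,0],[-0.0357,0.0047,0],[-0.0357,0.0047,0],[-0.0357,0.0047,0],[-0.0357,0.0047,0],[-0.0357,0.0047,0],[-0.0357,0.0047,0],[-0.0361,0.0051,0],[0,0,0],[0,0,0],[0,0,0.03],[0,0,0.03],[0,0,0.03],[0,0,0],[0,0,0]], "turn": [0,0,0,0,0,0,0,0,0,0,0,0,0,0,0,0]}}

```text
t: 10.73
ee_pos: [0.5304, -0.0, 0.1305]
ee_rot: [2.216, -2.22, -0.003]
wrist_force: [-0.4, -0.4, 0.4]
finger_gap: 0.999
gripper_force: 0.0
```

{"name": "send_rows", "arguments": {"grip": [0,0,0,0,0,0,1,1,1,1,1,1,1,1], "slide": [[0,0,0.025],[0,0,0.025],[0,0,0.02],[0,0,0.015],[0,0,0],[0,0,0],[0,0,0],[0,0,0],[0,0,0],[0,0,0],[0,0,0],[0,0,0],[0,0,0],[0,0,0]], "turn": [0,0,0,0,0,0,0,0,0,0,0,0,0,0], "force": 30}}

```text
t: 11.9
ee_pos: [0.5324, 0.0016, 0.0484]
ee_rot: [-2.22, 2.22, -0.002]
wrist_force: [-0.9, 0.7, 4.6]
finger_gap: 0.607
gripper_force: 31.5
```

{"name": "send_rows", "arguments": {"grip": [1,1,1,1,1,1,1,1,1,1,1,1,1,1,1,1,1,1], "slide": [[0,0,-0.01],[0,0,-0.02],[0,0,-0.03],[0,0,-0.03],[0,0,-0.03],[0,0,-0.03],[0.0155,0.004,0],[0.035,0.0075,0],[0.035,0.0075,0],[0.035,0.0075,0],[0.035,0.0075,0],[0.035,0.0075,0],[0.035,0.0075,0],[0.035,0.0075,0],[0.035,0.0075,0],[0.016,0.004,0],[0,0,0],[0,0,0]], "turn": [0,0,0,0,0,0,0,0,0,0,0,0,0,0,0,0,0,0]}}

```text
t: 13.4
ee_pos: [0.4626, -0.311, 0.1975]
ee_rot: [-2.218, 2.225, -0.0]
wrist_force: [0.3, 0.2, -0.6]
finger_gap: 0.607
gripper_force: 31.8
```

{"name": "send_rows", "arguments": {"grip": [1,1,1,1,1,1,1,1,1,0.25,0.25,0.25,0.25,0.25,0.25,0.25,0.25,0.25,0.25,0.25], "slide": [[0,0,0.03],[0,0,0.03],[0,0,0.03],[0,0,0.03],[0,0,0.02],[0,0,0.005],[0,0,0.0045],[0,0,0],[0,0,0],[0,0,0],[0,0,0],[0,0,0],[0,0,0],[0,0,0],[0,0,-0.01],[0,0,-0.03],[0,0,-0.03],[0,0,-0.03],[0,0,-0.03],[0,0,-0.02]], "turn": [0,0,0,0,0,0,0,0,0,0,0,0,0,0,0,0,0,0,0,0]}}

```text
t: 15.07
ee_pos: [0.4639, -0.3106, 0.2014]
ee_rot: [-2.22, 2.221, -0.006]
wrist_force: [1.0, -0.6, -0.1]
finger_gap: 0.751
gripper_force: 0.0
```

```bash
python3 - <<'E'
from h import *
pose();s=arm.snapshot('side');t=arm.snapshot('top');save(s,'side3.png')
for k,z in (('gauze_c',.056),('lancets_c',.046),('meter_c',.026),('pot_c',.0405),('tray',0)):
    for n,c in(('side',s),('top',t)):
        for d in arm.pinpoint(k,n)[:5]: print(k,n,round(d['conf'],2),at(c,d['location'],z).round(3))
E
```

```text
t 15.07 tcp [ 0.4639 -0.3106  0.2014] 
M [[-0.0, -1.0, 0.003], [-1.0, 0.0, -0.002], [0.002, -0.003, -1.0]] F [ 1.  -0.6 -0.1] gap 0.7513470824023729 gf 0.0 j [-0.24  0.19 -0.3   0.   -1.08  0.24]
gauze_c side 0.92 [ 0.622 -0.132  0.056]
gauze_c side 0.9 [ 0.354 -0.191  0.056]
gauze_c side 0.86 [0.313 0.29  0.056]
gauze_c side 0.79 [ 0.479 -0.134  0.056]
gauze_c side 0.64 [ 0.57  -0.303  0.056]
gauze_c top 0.65 [ 0.482 -0.128  0.056]
gauze_c top 0.6 [0.311 0.284 0.056]
lancets_c side 0.67 [ 0.461 -0.313  0.046]
lancets_c top 0.59 [ 0.466 -0.312  0.046]
lancets_c top 0.23 [0.582 0.014 0.046]
meter_c side 0.59 [0.593 0.023 0.026]
meter_c top 0.81 [0.585 0.015 0.026]
pot_c side 0.83 [0.596 0.114 0.04 ]
pot_c side 0.74 [ 0.574 -0.33   0.04 ]
pot_c top 0.46 [0.592 0.113 0.041]
tray side 0.93 [0.497 0.318 0.   ]
tray side 0.4 [ 0.511 -0.321  0.   ]
tray top 0.6 [0.508 0.322 0.   ]
```

View pics/side3.png

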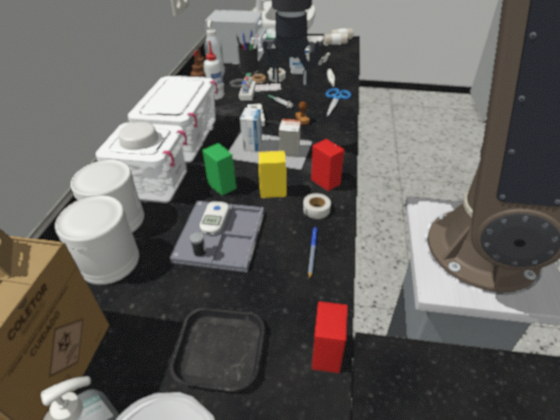

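Both cartons stand upright on the mat, gauze at (252,128) and lancets at (290,137). The meter is now clear at (214,217) and the pot at (198,243). I'll take the meter next.

{"name": "send_rows", "arguments": {"grip": [0,0,0,0,0,0,0,0,0,0,0,0,0,0,0,0], "slide": [[-0.0362,-0.0141,0],[-0.0362,-0.0141,0],[-0.0362,-0.0141,0],[-0.0362,-0.0141,0],[-0.0362,-0.0141,0],[-0.0362,-0.0141,0],[-0.0362,-0.0141,0],[-0.0362,-0.0141,0],[-0.0362,-0.0141,0],[0,0,0],[0,0,0.0373],[0,0,0.04],[0,0,0.04],[0,0,0.03],[0,0,0],[0,0,0]], "turn": [0,0,0,0,0,0,0,0,0,0,0,0,0,0,0,0]}}

```text
t: 17.0
ee_pos: [0.5895, 0.0151, 0.0488]
ee_rot: [2.218, -2.219, -0.002]
wrist_force: [0.3, -0.4, 0.4]
finger_gap: 0.992
gripper_force: 0.0
```

{"name": "send_rows", "arguments": {"grip": [0,0,0,0,0,1,1,1,1,1,1,1,1,1], "slide": [[0,0,0.015],[0,0,0.01],[0,0,0.01],[0,0,0],[0,0,0],[0,0,0],[0,0,0],[0,0,0],[0,0,0],[0,0,0],[0,0,0],[0,0,0],[0,0,0],[0,0,0]], "turn": [0,0,0,0,0,0,0,0,0,0,0,0,0,0], "force": 25}}

```text
t: 18.17
ee_pos: [0.5908, 0.0157, 0.016]
ee_rot: [-2.22, 2.221, -0.001]
wrist_force: [-2.3, -0.5, 5.1]
finger_gap: 0.563
gripper_force: 25.5
```

{"name": "send_rows", "arguments": {"grip": [1,1,1,1,1,1,1,1,1], "slide": [[0,0,-0.005],[0,0,-0.01],[0,0,-0.02],[0,0,-0.03],[0,0,-0.03],[0,0,-0.03],[0,0,-0.02],[0,0,0],[0,0,0]], "turn": [0,0,0,0,0,0,0,0,0]}}

```text
t: 18.92
ee_pos: [0.591, 0.0158, 0.1623]
ee_rot: [-2.218, 2.22, -0.002]
wrist_force: [0.6, -0.9, -1.6]
finger_gap: 0.561
gripper_force: 26.1
```

```bash
python3 - <<'E'
from h import *
pose();s=arm.snapshot('side')
f=s['frame'][100:300,130:300];cv2.imwrite('pics/crop4.png',cv2.resize(f,None,fx=3,fy=3,interpolation=cv2.INTER_CUBIC)[:,:,::-1])
E
```

```text
t 18.92 tcp [0.591  0.0158 0.1623] 
M [[-0.001, -1.0, 0.004], [-1.0, 0.001, 0.001], [-0.001, -0.004, -1.0]] F [ 0.6 -0.9 -1.6] gap 0.5614826774204622 gf 26.12366649598698 j [ 0.36  0.27 -0.28  0.   -1.02 -0.36]
```

View pics/crop4.png

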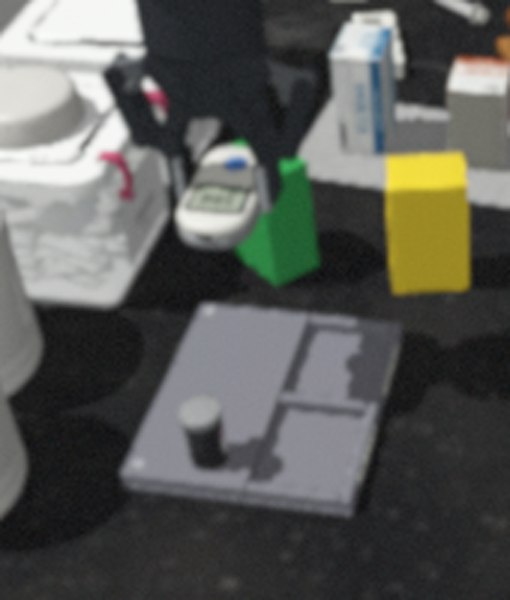

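The meter hangs level in the gripper at crop (218,195), and the pot stands undisturbed at (203,430).

{"name": "send_rows", "arguments": {"grip": [1,1,1,1,1,1,1,1,1,1,1,1,1], "slide": [[-0.015,0.005,0],[-0.035,0.0124,0],[-0.035,0.0124,0],[-0.035,0.0124,0],[-0.035,0.0124,0],[-0.035,0.0124,0],[-0.035,0.0124,0],[-0.035,0.0124,0],[-0.028,0.009,0],[-0.015,0.005,0],[0,0,0.03],[0,0,0.03],[0,0,0]], "turn": [0,0,0,0,0,0,0,0,0,0,0,0,0]}}

```text
t: 20.05
ee_pos: [0.4814, 0.3157, 0.0938]
ee_rot: [2.212, -2.216, -0.001]
wrist_force: [0.3, -0.5, -1.6]
finger_gap: 0.562
gripper_force: 26.3
```

```bash
python3 - <<'E'
from h import *
pose();s=arm.snapshot('side')
f=s['frame'][230:420,130:330];cv2.imwrite('pics/crop5.png',cv2.resize(f,None,fx=3,fy=3,interpolation=cv2.INTER_CUBIC)[:,:,::-1])
q=lambda *p:((proj(s,p)-[130,230])*3).round()
print('inner corners',[q(.498+a*.065,.319+b*.065,.003) for a,b in((-1,-1),(-1,1),(1,1),(1,-1))],'rim',[q(.498+a*.073,.319+b*.073,.019) for a,b in((-1,-1),(-1,1),(1,1),(1,-1))])
E
```

```text
t 20.05 tcp [0.4814 0.3157 0.0938] 
M [[-0.001, -1.0, -0.008], [-1.0, 0.001, -0.007], [0.007, 0.008, -1.0]] F [ 0.3 -0.5 -1.6] gap 0.561946749235072 gf 26.330026630457724 j [ 0.92  0.33 -0.38 -0.   -0.88 -0.92]
inner corners [array([400., 282.]), array([355., 493.]), array([122., 454.]), array([195., 253.])] rim [array([415., 257.]), array([365., 497.]), array([ 96., 453.]), array([182., 225.])]
```

View pics/crop5.png

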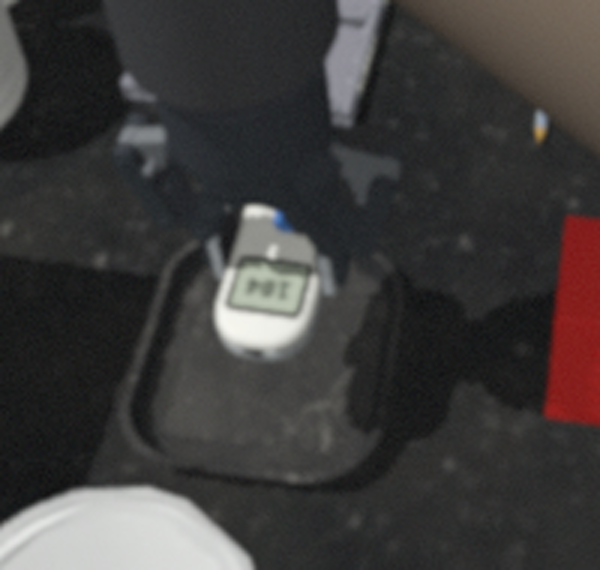

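The meter is over the tray, screen up, and the tray rim matches its predicted pixels. I'll lower it.

{"name": "send_rows", "arguments": {"grip": [1,1,1,1,1,1,1,1,1], "slide": [[0,0,0.02],[0,0,0.03],[0,0,0.025],[0,0,0.01],[0,0,0.005],[0,0,0.004],[0,0,0.002],[0,0,0],[0,0,0]], "turn": [0,0,0,0,0,0,0,0,0]}}

```text
t: 20.85
ee_pos: [0.4853, 0.3192, 0.0052]
ee_rot: [-2.22, 2.221, 0.0]
wrist_force: [0.1, 0.1, 0.1]
finger_gap: 0.558
gripper_force: 26.3
```

{"name": "send_rows", "arguments": {"grip": [0.35,0.35,0.35,0.35,0.35,0.35,0.35,0.35,0.35,0.35,0.35,0.35], "slide": [[0,0,0],[0,0,0],[0,0,0],[0,0,0],[0,0,0],[0,0,-0.01],[0,0,-0.02],[0,0,-0.03],[0,0,-0.03],[0,0,-0.04],[0,0,0],[0,0,0]], "turn": [0,0,0,0,0,0,0,0,0,0,0,0]}}

```text
t: 21.85
ee_pos: [0.486, 0.32, 0.1377]
ee_rot: [-2.217, 2.217, 0.001]
wrist_force: [-0.3, -0.2, -1.4]
finger_gap: 0.65
gripper_force: 0.0
```

{"name": "send_rows", "arguments": {"grip": [0.2,0.2,0.2,0.2,0.2,0.2,0.2,0.2,0.2,0.2,0.2,0.2,0.2], "slide": [[0.0343,-0.0183,0],[0.0344,-0.0183,0],[0.0344,-0.0183,0],[0.0344,-0.0184,0],[0.0344,-0.0184,0],[0.0344,-0.0183,0],[0,0,0],[0,0,0],[0,0,0.03],[0,0,0.03],[0,0,0.02],[0,0,0.016],[0,0,0]], "turn": [0,0,0,0,0,0,0,0,0,0,0,0,0]}}

```text
t: 22.93
ee_pos: [0.5915, 0.1122, 0.0341]
ee_rot: [2.217, -2.217, -0.004]
wrist_force: [-0.7, -0.7, 0.4]
finger_gap: 0.8
gripper_force: 0.0
```

{"name": "send_rows", "arguments": {"grip": [1,1,1,1,1,1,1,1,1,1,1,1,1,1,1,1], "slide": [[0,0,0],[0,0,0],[0,0,0],[0,0,0],[0,0,0],[0,0,0],[0,0,0],[0,0,0],[0,0,0],[0,0,0],[0,0,-0.01],[0,0,-0.02],[0,0,-0.03],[0,0,-0.03],[0,0,0],[0,0,0]], "turn": [0,0,0,0,0,0,0,0,0,0,0,0,0,0,0,0], "force": 20}}

```text
t: 24.27
ee_pos: [0.5957, 0.1127, 0.1309]
ee_rot: [-2.217, 2.219, -0.002]
wrist_force: [0.3, -0.1, -1.1]
finger_gap: 0.307
gripper_force: 19.8
```

```bash
python3 - <<'E'
from h import *
pose();s=arm.snapshot('side')
f=s['frame'][150:420,130:350];cv2.imwrite('pics/crop6.png',cv2.resize(f,None,fx=2.2,fy=2.2,interpolation=cv2.INTER_CUBIC)[:,:,::-1])
for k in('meter_c','pot_c'):
    for d in arm.pinpoint(k,'side')[:2]: print(k,d['conf'],at(s,d['location'],.013 if k[0]=='m' else .1045).round(3))
E
```

```text
t 24.27 tcp [0.5957 0.1127 0.1309] 
M [[-0.001, -1.0, 0.004], [-1.0, 0.001, 0.002], [-0.002, -0.004, -1.0]] F [ 0.3 -0.1 -1.1] gap 0.3071834766005092 gf 19.841973223283276 j [ 0.51  0.33 -0.28  0.   -0.96 -0.51]
meter_c 0.72 [0.482 0.318 0.013]
meter_c 0.56 [ 0.374 -0.074  0.013]
pot_c 0.58 [0.607 0.087 0.105]
```

View pics/crop6.png

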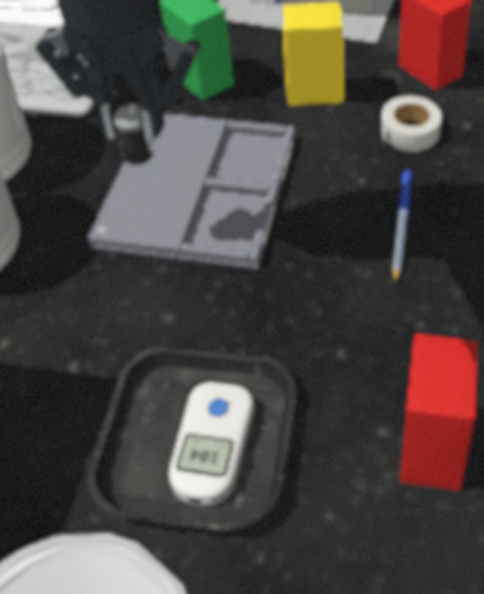

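The pot is held at crop (130,120). The meter lies flat, screen up, in the tray at (212,440), with room on the far (+x, image left) side.

{"name": "send_rows", "arguments": {"grip": [1,1,1,1,1,1,1,1,1,1,1,1,1,1,1,1,1], "slide": [[-0.0165,0.0045,0],[-0.035,0.0095,0],[-0.035,0.0095,0],[-0.035,0.0095,0],[-0.035,0.0095,0],[-0.03,0.0081,0],[-0.02,0.0055,0],[0,0,0],[0,0,0],[0,0,0.02],[0,0,0.03],[0,0,0.03],[0,0,0.01],[0,0,0.006],[0,0,0.006],[0,0,0],[0,0,0]], "turn": [0,0,0,0,0,0,0,0,0,0,0,0,0,0,0,0,0]}}

```text
t: 25.83
ee_pos: [0.5396, 0.3192, 0.0272]
ee_rot: [-2.219, 2.221, -0.0]
wrist_force: [0.1, -0.2, -0.3]
finger_gap: 0.302
gripper_force: 20.7
```

{"name": "send_rows", "arguments": {"grip": [0.5,0.5,0.5,0.5,0.5,0.5,0.5,0.5,0.5,0.5,0.5,0.5], "slide": [[0,0,0],[0,0,0],[0,0,0],[0,0,0],[0,0,0],[0,0,-0.01],[0,0,-0.03],[0,0,-0.04],[0,0,-0.04],[0,0,-0.04],[0,0,-0.04],[0,0,0]], "turn": [0,0,0,0,0,0,0,0,0,0,0,0]}}

```text
t: 26.83
ee_pos: [0.5421, 0.3208, 0.2367]
ee_rot: [-2.212, 2.211, -0.004]
wrist_force: [0.3, 0.6, 1.0]
finger_gap: 0.507
gripper_force: 0.0
```

```bash
python3 - <<'E'
from h import *
pose();s=arm.snapshot('side')
f=s['frame'][100:420,130:350];cv2.imwrite('pics/crop7.png',cv2.resize(f,None,fx=1.8,fy=1.8,interpolation=cv2.INTER_CUBIC)[:,:,::-1])
for k in('meter_c','pot_c','gauze_c','lancets_c'):
    for d in arm.pinpoint(k,'side')[:6]: print(k,round(d['conf'],2),at(s,d['location'],dict(m=.013,p=.0275,g=.056,l=.046)[k[0]]).round(3))
E
```

```text
t 26.83 tcp [0.5421 0.3208 0.2367] 
M [[0.001, -1.0, 0.012], [-1.0, -0.001, 0.008], [-0.008, -0.012, -1.0]] F [0.3 0.6 1. ] gap 0.5068503120310589 gf 0.0 j [ 0.85  0.27 -0.1   0.   -1.18 -0.85]
meter_c 0.58 [0.486 0.322 0.013]
pot_c 0.63 [0.536 0.32  0.027]
gauze_c 0.83 [ 0.347 -0.179  0.056]
gauze_c 0.81 [0.315 0.294 0.056]
gauze_c 0.81 [ 0.623 -0.134  0.056]
gauze_c 0.7 [ 0.481 -0.122  0.056]
gauze_c 0.55 [ 0.573 -0.313  0.056]
lancets_c 0.95 [ 0.459 -0.297  0.046]
```

View pics/crop7.png

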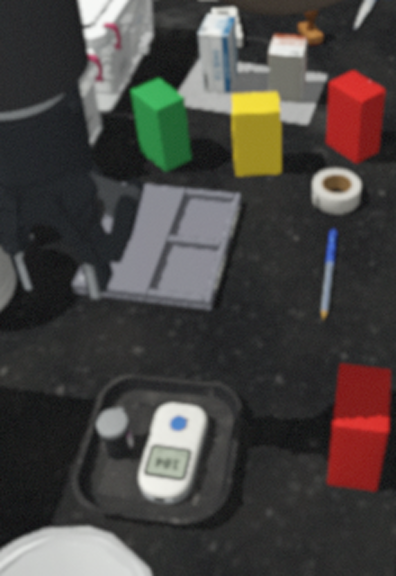

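The pot stands upright beside the meter in the tray, at crop (115,430). Both cartons are waiting on the mat. I'll fetch the lancets carton.

{"name": "send_rows", "arguments": {"grip": [0,0,0,0,0,0,0,0,0,0,0,0,0,0,0,0,0,0,0,0], "slide": [[0.037,0.0044,0],[0.037,0.0044,0],[0.037,0.0044,0],[0.037,0.0044,0],[0.037,0.0044,0],[0.037,0.0044,0],[0.037,0.0044,0],[0.037,0.0044,0],[0.037,0.0044,0],[0.037,0.0044,0],[0.037,0.0044,0],[0.037,0.0044,0],[0.037,0.0044,0],[0.037,0.0044,0],[0.037,0.0044,0],[0.037,0.0044,0],[0.037,0.0046,0],[0,0,0],[0,0,0],[0,0,0]], "turn": [0,0,0,0,0,0,0,0,0,0,0,0,0,0,0,0,0,0,0,0]}}

```text
t: 28.75
ee_pos: [0.4625, -0.3101, 0.2247]
ee_rot: [2.218, -2.223, -0.004]
wrist_force: [0.2, -0.4, 0.4]
finger_gap: 1.002
gripper_force: 0.0
```

```bash
python3 -c "
from h import *;pose()"
```

```text
t 28.75 tcp [ 0.4625 -0.3101  0.2247] 
M [[-0.002, -1.0, -0.002], [-1.0, 0.002, 0.001], [-0.001, 0.002, -1.0]] F [ 0.2 -0.4  0.4] gap 1.001852085273192 gf 0.0 j [-0.24  0.17 -0.26 -0.   -1.14  0.24]
```

{"name": "send_rows", "arguments": {"grip": [0,0,0,0,0,0,0,0,0,1,1,1,1,1,1,1,1,1], "slide": [[0,0,0.03],[0,0,0.03],[0,0,0.03],[0,0,0.03],[0,0,0.03],[0,0,0.02],[0,0,0.01],[0,0,0],[0,0,0],[0,0,0],[0,0,0],[0,0,0],[0,0,0],[0,0,0],[0,0,0],[0,0,0],[0,0,0],[0,0,0]], "turn": [0,0,0,0,0,0,0,0,0,0,0,0,0,0,0,0,0,0], "force": 30}}

```text
t: 30.25
ee_pos: [0.4642, -0.3104, 0.0475]
ee_rot: [-2.22, 2.221, -0.003]
wrist_force: [-0.7, 2.2, 6.9]
finger_gap: 0.614
gripper_force: 32.1
```

{"name": "send_rows", "arguments": {"grip": [1,1,1,1,1,1,1,1,1,1,1,1,1,1,1,1,1,1,1], "slide": [[0,0,-0.01],[0,0,-0.02],[0,0,-0.03],[0,0,-0.03],[0,0,-0.03],[0,0,-0.03],[-0.0155,-0.004,0],[-0.035,-0.0075,0],[-0.035,-0.0075,0],[-0.035,-0.0075,0],[-0.035,-0.0075,0],[-0.035,-0.0075,0],[-0.035,-0.0075,0],[-0.035,-0.0075,0],[-0.035,-0.0075,0],[-0.016,-0.004,0],[0,0,0],[0,0,0],[0,0,0]], "turn": [0,0,0,0,0,0,0,0,0,0,0,0,0,0,0,0,0,0,0]}}

```text
t: 31.83
ee_pos: [0.5311, 0.001, 0.1964]
ee_rot: [-2.221, 2.222, 0.0]
wrist_force: [-0.7, -0.9, 0.3]
finger_gap: 0.607
gripper_force: 31.7
```

```bash
python3 - <<'E'
from h import *
pose();s=arm.snapshot('side')
f=s['frame'][80:290,130:350];cv2.imwrite('pics/crop8.png',cv2.resize(f,None,fx=2.2,fy=2.2,interpolation=cv2.INTER_CUBIC)[:,:,::-1])
E
```

```text
t 31.83 tcp [0.5311 0.001  0.1964] 
M [[-0.001, -1.0, 0.0], [-1.0, 0.001, 0.0], [-0.0, -0.0, -1.0]] F [-0.7 -0.9  0.3] gap 0.607118734495277 gf 31.73639953136444 j [ 0.37  0.15 -0.36 -0.   -1.07 -0.37]
```

View pics/crop8.png

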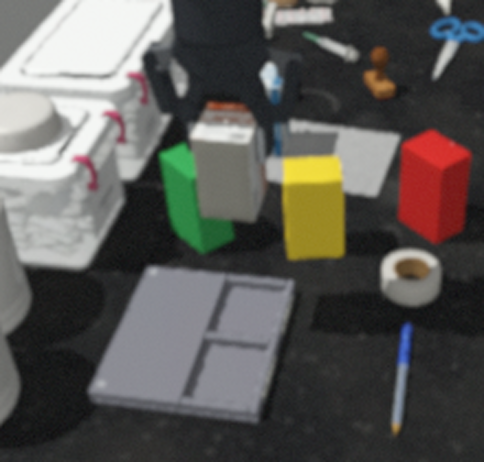

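The lancets carton is held upright above its own pocket. I'll lower it.

{"name": "send_rows", "arguments": {"grip": [1,1,1,1,1,1,1,1,1], "slide": [[0,0,0.03],[0,0,0.03],[0,0,0.03],[0,0,0.03],[0,0,0.015],[0,0,0.008],[0,0,0.006],[0,0,0],[0,0,0]], "turn": [0,0,0,0,0,0,0,0,0]}}

```text
t: 32.63
ee_pos: [0.5322, 0.0009, 0.0481]
ee_rot: [-2.219, 2.222, -0.001]
wrist_force: [0.3, 0.1, -1.3]
finger_gap: 0.608
gripper_force: 31.9
```

{"name": "send_rows", "arguments": {"grip": [0.25,0.25,0.25,0.25,0.25,0.25,0.25,0.25,0.25,0.25,0.25,0.25], "slide": [[0,0,0],[0,0,0],[0,0,0],[0,0,0],[0,0,0],[0,0,-0.01],[0,0,-0.03],[0,0,-0.04],[0,0,-0.04],[0,0,-0.04],[0,0,-0.02],[0,0,0]], "turn": [0,0,0,0,0,0,0,0,0,0,0,0]}}

```text
t: 33.63
ee_pos: [0.5341, 0.0017, 0.2338]
ee_rot: [-2.216, 2.215, -0.009]
wrist_force: [1.1, 0.3, 0.2]
finger_gap: 0.751
gripper_force: 0.0
```

{"name": "send_rows", "arguments": {"grip": [0,0,0,0,0,0,0,0,0,0,0,0,0,0,0,0,0,0], "slide": [[0.0353,-0.004,0],[0.0357,-0.0047,0],[0.0357,-0.0047,0],[0.0357,-0.0047,0],[0.0357,-0.0047,0],[0.0357,-0.0047,0],[0.0357,-0.0047,0],[0.0357,-0.0047,0],[0.0361,-0.0051,0],[0,0,0],[0,0,0],[0,0,0.03],[0,0,0.04],[0,0,0.04],[0,0,0.03],[0,0,0.0165],[0,0,0],[0,0,0]], "turn": [0,0,0,0,0,0,0,0,0,0,0,0,0,0,0,0,0,0]}}

```text
t: 35.13
ee_pos: [0.573, -0.3191, 0.0705]
ee_rot: [2.221, -2.22, -0.002]
wrist_force: [0.9, -0.5, 1.1]
finger_gap: 1.0
gripper_force: 0.0
```

{"name": "send_rows", "arguments": {"grip": [1,1,1,1,1,1,1,1,1], "slide": [[0,0,0],[0,0,0],[0,0,0],[0,0,0],[0,0,0],[0,0,0],[0,0,0],[0,0,0],[0,0,0]], "turn": [0,0,0,0,0,0,0,0,0]}}

```text
t: 35.88
ee_pos: [0.5743, -0.3202, 0.0723]
ee_rot: [-2.22, 2.221, -0.004]
wrist_force: [0.8, 1.9, 6.2]
finger_gap: 0.521
gripper_force: 31.4
```

{"name": "send_rows", "arguments": {"grip": [1,1,1,1,1,1,1,1,1,1,1,1,1,1,1,1,1,1,1,1], "slide": [[0,0,-0.01],[0,0,-0.02],[0,0,-0.03],[0,0,-0.03],[0,0,-0.03],[0,0,-0.03],[-0.019,0.002,0],[-0.037,0.004,0],[-0.037,0.004,0],[-0.037,0.004,0],[-0.037,0.004,0],[-0.037,0.004,0],[-0.037,0.004,0],[-0.037,0.004,0],[-0.037,0.004,0],[-0.037,0.004,0],[-0.037,0.0035,0],[-0.02,0.002,0],[0,0,0],[0,0,0]], "turn": [0,0,0,0,0,0,0,0,0,0,0,0,0,0,0,0,0,0,0,0]}}

```text
t: 37.55
ee_pos: [0.5297, 0.0901, 0.2211]
ee_rot: [-2.223, 2.219, -0.0]
wrist_force: [0.6, -0.7, -1.8]
finger_gap: 0.526
gripper_force: 31.1
```

```bash
python3 - <<'E'
from h import *
pose();s=arm.snapshot('side')
f=s['frame'][80:290,130:350];cv2.imwrite('pics/crop9.png',cv2.resize(f,None,fx=2.2,fy=2.2,interpolation=cv2.INTER_CUBIC)[:,:,::-1])
E
```

```text
t 37.55 tcp [0.5297 0.0901 0.2211] 
M [[0.002, -1.0, 0.0], [-1.0, -0.002, 0.0], [-0.0, -0.0, -1.0]] F [ 0.6 -0.7 -1.8] gap 0.5261097313571664 gf 31.06872797012329 j [ 0.53  0.14 -0.31 -0.   -1.12 -0.53]
```

View pics/crop9.png

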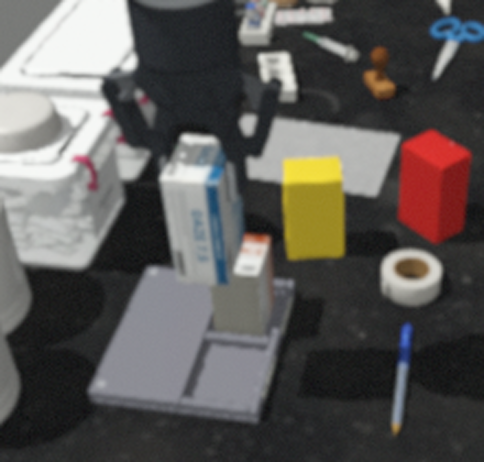

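The lancets carton is seated in its pocket, and the gauze carton is held upright above its own. I'll lower it.

{"name": "send_rows", "arguments": {"grip": [1,1,1,1,1,1,1,1,1], "slide": [[0,0,0.03],[0,0,0.03],[0,0,0.03],[0,0,0.03],[0,0,0.015],[0,0,0.008],[0,0,0.006],[0,0,0],[0,0,0]], "turn": [0,0,0,0,0,0,0,0,0]}}

```text
t: 38.35
ee_pos: [0.5309, 0.0886, 0.0728]
ee_rot: [-2.219, 2.222, -0.001]
wrist_force: [0.2, 0.5, -0.8]
finger_gap: 0.523
gripper_force: 32.2
```

{"name": "send_rows", "arguments": {"grip": [0.3,0.3,0.3,0.3,0.3,0.3,0.3,0.3,0.3,0.3,0.3,0.3], "slide": [[0,0,0],[0,0,0],[0,0,0],[0,0,0],[0,0,0],[0,0,-0.01],[0,0,-0.03],[0,0,-0.04],[0,0,-0.04],[0,0,-0.04],[0,0,-0.02],[0,0,0]], "turn": [0,0,0,0,0,0,0,0,0,0,0,0]}}

```text
t: 39.35
ee_pos: [0.5324, 0.0897, 0.2584]
ee_rot: [-2.215, 2.215, -0.007]
wrist_force: [-0.1, 0.1, -0.3]
finger_gap: 0.704
gripper_force: 0.0
```

{"name": "send_rows", "arguments": {"grip": [0,0,0,0,0,0,0,0,0,0], "slide": [[0.035,0,0],[0.035,0,0],[0.035,0,0],[0.035,0,0],[0.035,0,0],[0.035,0,0],[0.035,0,0],[0.035,0,0],[0,0,0],[0,0,0]], "turn": [0,0,0,0,0,0,0,0,0,0]}}

```text
t: 40.18
ee_pos: [0.5292, -0.1927, 0.2514]
ee_rot: [2.217, -2.225, -0.001]
wrist_force: [-0.9, 0.6, -0.7]
finger_gap: 1.001
gripper_force: 0.0
```

```bash
python3 - <<'E'
from h import *
pose();s=arm.snapshot('side');t=arm.snapshot('top')
f=s['frame'][130:400,130:350];g=t['frame'][130:240,120:330]
a=cv2.resize(f,None,fx=1.6,fy=1.6);b=cv2.resize(g,None,fx=2,fy=2)
W=np.zeros((440,800,3),np.uint8);W[:a.shape[0],:a.shape[1]]=a;W[:b.shape[0],360:360+b.shape[1]]=b;cv2.imwrite('pics/fin.png',W[:,:,::-1])
for k in('meter_c','pot_c','gauze_c','lancets_c'):
  for n,c in(('side',s),('top',t)):
    for d in arm.pinpoint(k,n)[:6]: print(k,n,round(d['conf'],2),at(c,d['location'],dict(m=.013,p=.0275,g=.057,l=.047)[k[0]]).round(3))
E
```

```text
t 40.18 tcp [ 0.5292 -0.1927  0.2514] 
M [[-0.004, -1.0, -0.001], [-1.0, 0.004, 0.0], [-0.0, 0.001, -1.0]] F [-0.9  0.6 -0.7] gap 1.0008935137743216 gf 0.0 j [-0.    0.16 -0.21 -0.   -1.2  -0.  ]
meter_c side 0.84 [0.483 0.322 0.013]
meter_c top 0.97 [0.481 0.324 0.013]
pot_c side 0.89 [0.539 0.324 0.027]
pot_c top 0.51 [0.529 0.316 0.028]
gauze_c side 0.86 [0.524 0.093 0.057]
gauze_c side 0.79 [ 0.627 -0.135  0.057]
gauze_c side 0.76 [ 0.481 -0.122  0.057]
gauze_c side 0.75 [0.311 0.297 0.057]
gauze_c side 0.28 [ 0.505 -0.228  0.057]
gauze_c top 0.9 [0.32  0.291 0.057]
gauze_c top 0.78 [ 0.483 -0.137  0.057]
gauze_c top 0.64 [0.529 0.089 0.057]
gauze_c top 0.57 [ 0.358 -0.187  0.057]
lancets_c side 0.92 [ 0.535 -0.001  0.047]
```

View pics/fin.png

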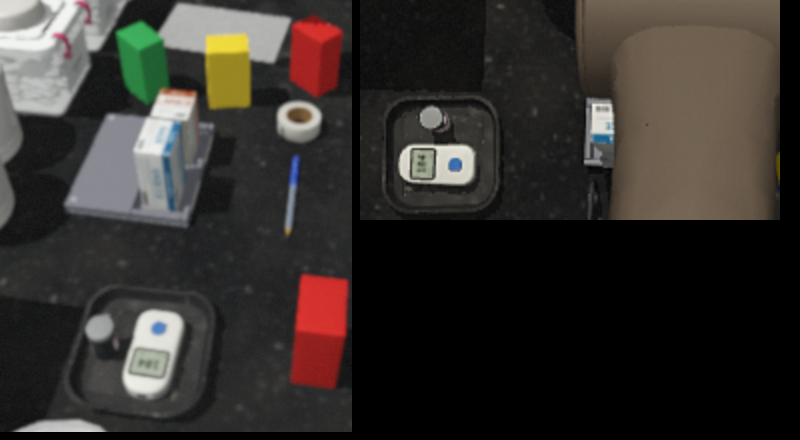

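The final view shows both cartons upright in their own pockets. The meter (screen up) and pot are on the tray floor, and the tape roll, pen and look-alikes haven't moved. I'll hand in.

```bash
python3 -c "
from rig import arm;print(arm.job_done())"
```

```text
the job is handed in; nothing more can be done
None
```

The job is handed in at about 40 s on the robot's clock: the meter (flat, screen up) and upright pot are on the tray floor, both cartons are back upright in their own pockets, and I never touched the tape roll or pen; the hand-in call returned no verdict.

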